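# Clamp an out-of-round bowl in the mending cradle

### The job

Clamp the clay bowl in the mending cradle so that its joins can be filled: loosen the black wing screw by about a quarter turn or a little less, then slide the collar it holds along the rail until the sprung orange pad has pushed the bowl home against the cork backstop and presses it on the cork with about 7 N (the bowl is fragile: never more than 15 N), and while holding it there tighten the wing screw again, then let go. Do not force the collar along before its screw is loose, do not touch the bowl with the robot, and leave the two paint bottles and the tumbler alone.

Things in the scene. Friction and masses are not known exactly. Their poses are not given: they have to be found in the camera images.
- cradle: Aluminium base plate, 340 x 220 x 12 mm, fixed to the bench; origin under its centre. Its x axis runs along the steel rail, the way the collar must slide (towards the cork backstop). The rail is a 16 mm shaft, axis at y = -60, z = 57 mm, between two blue end blocks (x = -152 and +152, tops at 72 mm). The bowl stands on the plate, +y of the rail.
- backstop: Upright blue plate faced with cork, 90 mm wide, 60 mm tall, 16 mm thick, fixed on the base plate at the end of the bowl's way; origin on the base plate, at the middle of the foot of the cork face (x = 125, y = 30, z = 12 mm of the cradle). The cork faces cradle -x.
- collar (a joint): Slide of the knurled steel collar (44 mm in diameter, 26 mm long) along the rail, in m: 0 to 0.16, growing along cradle x towards the backstop. Loose, it slides against about 1.5 N of friction. Its arm carries a sprung orange pad that gives way against a spring: 1.5 N at first touch plus 1.5 N per mm, 16 mm at most.
- collar_mid (a point): Centre of the collar, on the rail's axis; x along the rail as the cradle's x. The face of the orange pad (a disc 26 mm in diameter) lies, unpressed, 45 mm ahead of this point (cradle +x), 90 mm to its +y side and 3 mm lower.
- screw (a joint): Angle of the black wing screw that locks the collar, in rad: 0 is tight (hard end), growing counter-clockwise from above, 2.4 at most. Vertical axis. It bites the rail below about 0.6 rad (holding some 30 to 45 N at 0, about half of that at 0.25); above that the collar is free. Turning takes up to 0.25 N m. It stays where it is left; starts at 0 to 0.12.
- wing_mid (a point): Centre of the wing of the screw, on the screw's axis, 54 mm above the rail's axis. The wing is an upright black bar 36 mm long (its own x, turning with the screw), 10 mm thick (y), 26 mm tall; its lower edge is 19 mm above the collar. Grip it across its thickness from above; held so, it turns, and also slides the collar.
- bowl: Hand-built terracotta bowl, 60 mm tall, loose on the base plate, origin at the centre of its foot. Out of round: about 100 to 120 mm across, in no known relation to its axes; the upper 36 mm of the wall is upright. 0.2 to 0.4 kg; slides on the plate against 1 to 3 N. It starts short of the backstop, by 5 to 35 mm.
- red_bottle: Red paint bottle, 56 mm in diameter, 140 mm tall, bystander; origin under its centre.
- yellow_bottle: Yellow paint bottle, 56 mm in diameter, 150 mm tall, bystander; origin under its centre.
- tumbler: Red plastic tumbler, 72 mm in diameter, 85 mm tall, bystander; origin under its centre.
Things that resemble listed ones, but are neither listed nor needed, are in the scene too. Leave any green or white look-alike of the bowl alone.

How it is judged:
By the outcome, as a careful person would: the job done as asked, in the order asked, and still so for the second after the job is handed in, with the robot touching nothing.
It also fails if it takes over 58 s, if anything falls off the work surface, if the arm or the gripper's body presses on something with over 40 N, if the wrist force passes 120 N, or if a joint passes its speed limit or range.

### The arm

A 6-joint arm with a two-finger parallel gripper is mounted at the origin on the work surface. World frame = base frame: x ahead of the robot, y to its left, z up, the work surface at z = 0. Lengths are in mm, angles in degrees, forces in N, time in s.
With the tool pointing down it reaches from about 350 to 975 mm from the base axis. Payload 17.4 kg.
Tool frame: the origin (TCP) lies midway between the tips of the shut fingers; the grasp point (between the pads) lies 19 mm behind it; z points along the fingers, y is the direction in which the jaws open and shut (so a half turn about z gives the same grasp; the last joint's range is limited). The gripper opens to 85 mm and grips with 20 to 120 N. Pads are 22 mm wide; open, the fingers measure 114 mm over their backs; the gripper's body (76 mm by 85 mm) begins 54 mm behind the grasp point. The pads swing forward as they close: fully open they stand 13 mm farther back than shut.
Start: joints at [-71.837, 6.646, 82.598, -0, 90.757, -2.166], TCP at [234.488, -632.968, 231.303] pointing down, gripper open.
Joint ranges: [-162.19, 162.19], [-47.58, 125.68], [4.15, 143.07], [-65.23, 245.23], [0.69, 171.88], [-170.13, 170.13]. Speed limits (degrees/s): [108.29, 108.29, 127.2, 180, 180, 180].

### API

Orientations are given as a 3x3 rotation matrix whose columns are the frame's x, y, z axes.
In Python, from station import arm gives the robot as it stands.
- The arm moves only by the tool play_rows, never from a script. Its argument "series" is a list of rows, each a list of 3 entries, a list of its own where there are three numbers: the turn, a rotation vector about the world's x, y, z in rad, then the shift along the world's x, y, z in mm, then the opening, from 0 (shut) to 1 (fully open). In form: [[[wx, wy, wz], [dx, dy, dz], grip], ...]. A call has 1 to 10 rows; each row is the pose to reach, as a shift and turn from the pose measured when the call began; what a row does not reach only later rows make up. A row lasts 1/8 s, in which the tool goes at most 62.5 mm and 10.7 degrees, less where a joint would pass 70% of its speed; a pose out of reach is approached as far as the arm can. A call with a gripper value outside its range is refused whole. The fingers move at their own pace and stop on an object; "grip_force" is the grip in N (left out, the last holds). Time passes only in rows, so rows that repeat a pose let the fingers close. It gives the time, the measured TCP pose, the force and the opening at its end, in the units of the state.
- arm.read_state(): the state, without advancing time (a new reading comes with each control period).
- arm.grab_frame(name): name is "scene" or "top"; returns (picture, depth): 384x512x3 uint8, blue, green, red; 384x512 float32, mm along the optical axis (not along the pixel's ray), 0 where there is no reading.
- arm.get_calibration(name): a dict with "fx", "fy", "cx", "cy" (pixels), "extrinsics" (4x4, takes a point from world to camera coordinates). Camera axes: x right, y down, z forward; pixel columns grow to the right and rows downward; lengths in mm; the calibration is good to about 2 mm. A picture is of the moment at which its call begins. get_calibration takes no time and is no camera call.
- arm.hand_in(): hands the job in, once; it reports no verdict.
The state is a dict: "clock": time; "joint_positions": joint angles; "dq": joint speeds; "joint_efforts": joint torques, N m; "tool_pos": TCP position; "orientation": TCP orientation; "wrist_force": force on the tool from outside, world axes, zero at the start; "ft_torque": the same for the moment, N m; "finger_gap": finger opening in mm.
Only numpy, scipy, OpenCV 4.12 (cv2) and the standard library are available. Lean on these libraries where they do the work, as an engineer would, in place of code of your own. Each camera call takes 0.05 s, during which the arm holds its last target.

## Working session

There is one attempt and no reset: what is moved stays moved. The work goes in short steps, Python scripts to look and compute and a tool call to move; the robot and the scene stay as the last step left them, time stands still between calls to the robot, and variables do not carry over. Pictures are saved under pics/ and viewed, and the job is handed in when it is done.

Besides the shell and the picture viewer there is one more tool, called by a JSON object that holds its "api" and its "payload". play_rows: Moves the arm, as the interface text tells. Its arguments: {"type":"object","properties":{"series":{"type":"array"},"grip_force":{"type":"number"}},"required":["series"]}

```bash
mkdir -p pics; ls; cat > h.py <<'E'
import numpy as np,cv2
from station import arm
def cal(n):
    c=arm.get_calibration(n);E=np.array(c["extrinsics"]);return c,E
def ray(n,u,v):
    c,E=cal(n);R=E[:3,:3];t=E[:3,3]
    d=R.T@np.array([(u-c["cx"])/c["fx"],(v-c["cy"])/c["fy"],1.]);return -R.T@t,d
def onz(n,u,v,z):
    o,d=ray(n,u,v);return o+d*(z-o[2])/d[2]
def deproj(n,depth,u,v):
    o,d=ray(n,u,v);return o+d*depth[int(v),int(u)]
def proj(n,p):
    c,E=cal(n);q=E[:3,:3]@np.asarray(p)+E[:3,3];return np.array([c["fx"]*q[0]/q[2]+c["cx"],c["fy"]*q[1]/q[2]+c["cy"]])
E
python3 - <<'E'
from h import *
for n in("scene","top"):
    p,d=arm.grab_frame(n);cv2.imwrite(f"pics/{n}0.png",p);np.save(f"{n}0.npy",d)
    c,E=cal(n);print(n,c["fx"],np.round(-E[:3,:3].T@E[:3,3]),np.round(E[:3,:3],2).tolist())
print(arm.read_state())
E
```

```text
pics
scene 404.16191930587223 [ 986. -823.  733.] [[0.88, 0.47, -0.02], [0.25, -0.52, -0.82], [-0.39, 0.72, -0.57]]
top 390.08843788322423 [ 372.  -26. 1309.] [[0.01, -1.0, 0.01], [-0.99, -0.02, -0.14], [0.14, -0.01, -0.99]]
{'clock': 0.1, 'joint_positions': array([-7.18369826e+01,  6.67233195e+00,  8.26313201e+01, -5.28374771e-04,
        9.07569847e+01, -2.16422402e+00]), 'dq': array([ 0.03230346, -0.07198008, -0.05428658, -0.00794488,  0.01857341,
       -0.04936942]), 'joint_efforts': array([ 1.30952427e-03, -7.33665419e+01, -6.33790612e+01, -8.93602282e-05,
        5.28912889e-03,  4.99171392e-06]), 'tool_pos': array([ 234.43637599, -632.80133432,  230.63123869]), 'orientation': array([[ 9.37723923e-01,  3.47381245e-01, -3.38660028e-04],
       [ 3.47381409e-01, -9.37723388e-01,  1.00270439e-03],
       [ 3.07512716e-05, -1.05790409e-03, -9.99999440e-01]]), 'wrist_force': array([0.89151618, 0.54568911, 0.51709171]), 'ft_torque': array([-0.05965795,  0.0221192 , -0.00634701]), 'finger_gap': 85.35035232608293}
```

View pics/scene0.png

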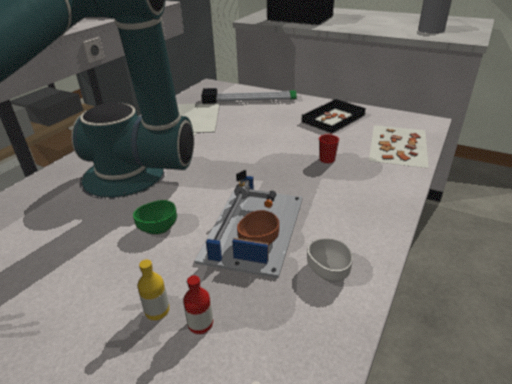

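View pics/top0.png

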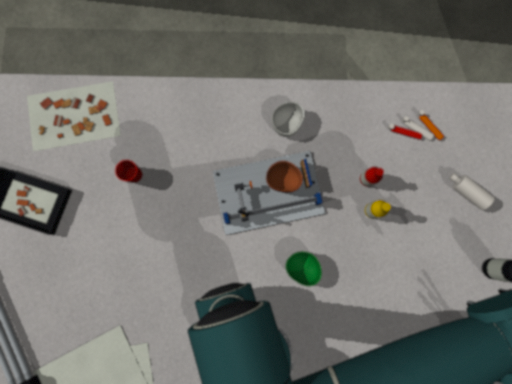

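```bash
python3 - <<'E'
from h import *
p=cv2.imread("pics/top0.png")[140:245,205:345];cv2.imwrite("pics/topc.png",cv2.resize(p,None,fx=5.6,fy=5.6,interpolation=cv2.INTER_CUBIC))
p=cv2.imread("pics/scene0.png")[160:280,190:310];cv2.imwrite("pics/scenec.png",cv2.resize(p,None,fx=5,fy=5,interpolation=cv2.INTER_CUBIC))
E
```

```text
(no output)
```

View pics/topc.png

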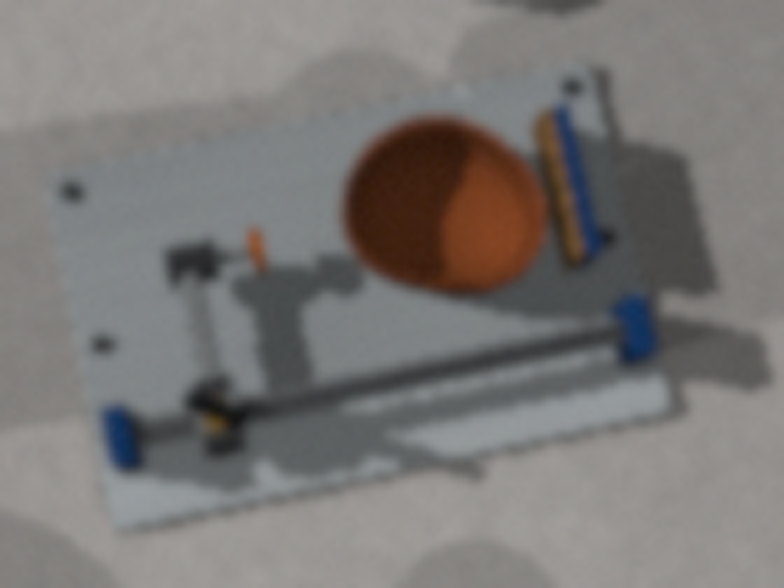

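View pics/scenec.png

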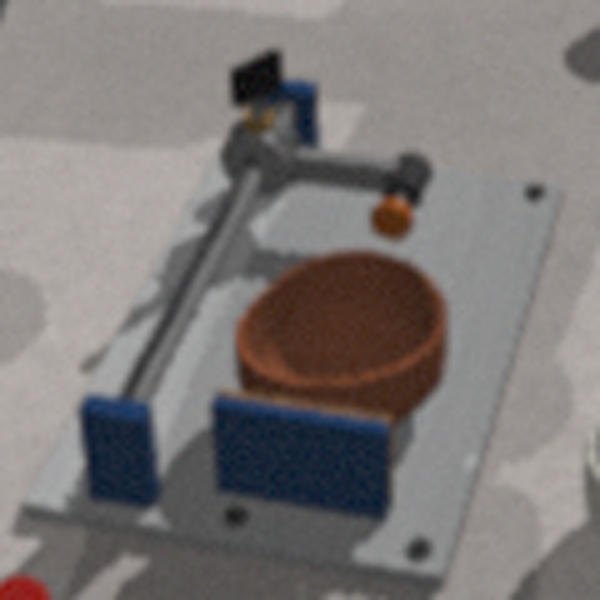

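```bash
cat > m.py <<'E'
from h import *
def cloud(n,d):
    c,E=cal(n);v,u=np.mgrid[0:384,0:512]
    P=np.stack([(u-c["cx"])/c["fx"]*d,(v-c["cy"])/c["fy"]*d,d],-1)
    return (P-E[:3,3])@E[:3,:3]
E
python3 - <<'E'
from m import *
for n in("top","scene"):
    p=cv2.imread(f"pics/{n}0.png");d=np.load(f"{n}0.npy");W=cloud(n,d)
    h=cv2.cvtColor(p,cv2.COLOR_BGR2HSV)
    m=cv2.inRange(h,(100,130,40),(125,255,255))
    k,l,s,c=cv2.connectedComponentsWithStats(m)
    for i in range(1,k):
        if s[i,4]<15: continue
        q=W[(l==i)&(d>0)]
        print(n,s[i],c[i].round(1),"zmax",np.percentile(q[:,2],[5,50,95]).round(), "xyz med",np.median(q,0).round(1), "top pts",q[q[:,2]>66].mean(0).round(1) if (q[:,2]>66).any() else None)
    m=cv2.inRange(p,(0,0,0),(45,45,45))
    r=W[...,2];sel=(r>70)&(r<150)&(W[...,0]>350)&(W[...,0]<700)&(abs(W[...,1])<250)
    vv,uu=np.nonzero(sel&(h[...,0]>=0)&(m>0))
    q=W[vv,uu];
    for z0 in (88,95): 
        s=q[:,2]>z0
        if s.sum(): print("dark hi",n,z0,s.sum(),q[s].mean(0).round(1),uu[s].min(),uu[s].max(),vv[s].min(),vv[s].max(),"z",q[s][:,2].max())
E
python3 - <<'E'
import cv2
p=cv2.imread("pics/top0.png")[195:235,220:270];cv2.imwrite("pics/topw.png",cv2.resize(p,None,fx=14,fy=14,interpolation=cv2.INTER_NEAREST))
p=cv2.imread("pics/scene0.png")[160:205,225:285];cv2.imwrite("pics/scenew.png",cv2.resize(p,None,fx=12,fy=12,interpolation=cv2.INTER_NEAREST))
E
```

```text
top [305 161   7  24  35] [308.3 173.6] zmax [68. 71. 75.] xyz med [ 594.9 -184.1   71.1] top pts [ 596.  -184.7   71.3]
top [315 193   7  11  49] [318.3 197.9] zmax [65. 70. 74.] xyz med [ 517.5 -216.1   70.2] top pts [ 517.8 -217.1   70.5]
top [224 214   5   9  34] [226.3 217.9] zmax [67. 71. 75.] xyz med [449.2  76.3  70.6] top pts [449.7  76.   71. ]
dark hi top 88 25 [463.4  19.2 123.1] 239 248 210 215 z 127.57573350802645
dark hi top 95 25 [463.4  19.2 123.1] 239 248 210 215 z 127.57573350802645
scene [244 177   8  11  35] [249.2 180.3] zmax [41. 66. 79.] xyz med [464.4  72.9  65.6] top pts [461.8  68.7  72.7]
scene [207 240  14  21 210] [213.3 249.6] zmax [21. 50. 71.] xyz med [ 524.4 -225.7   50. ] top pts [ 523.1 -222.3   70. ]
scene [233 240  34  23 494] [250.1 250.8] zmax [21. 48. 70.] xyz med [ 608.5 -187.4   47.8] top pts [ 607.4 -186.2   69.3]
dark hi scene 88 65 [468.8  16.5 112.5] 237 245 171 180 z 124.22801717023718
dark hi scene 95 65 [468.8  16.5 112.5] 237 245 171 180 z 124.22801717023718
```

View pics/topw.png

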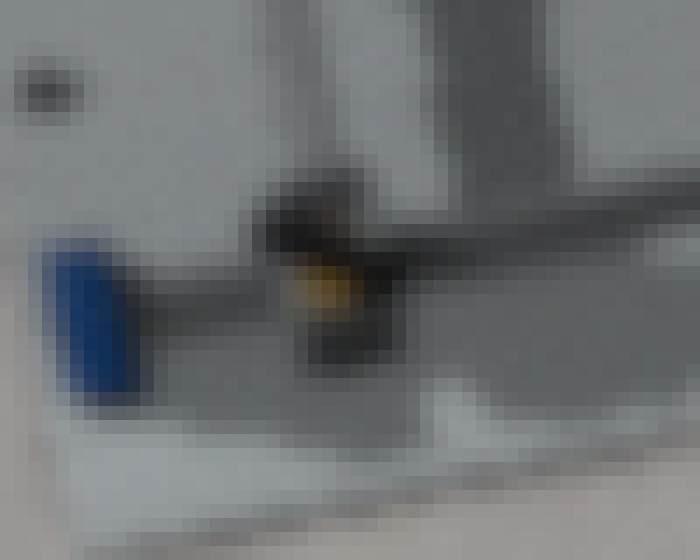

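View pics/scenew.png

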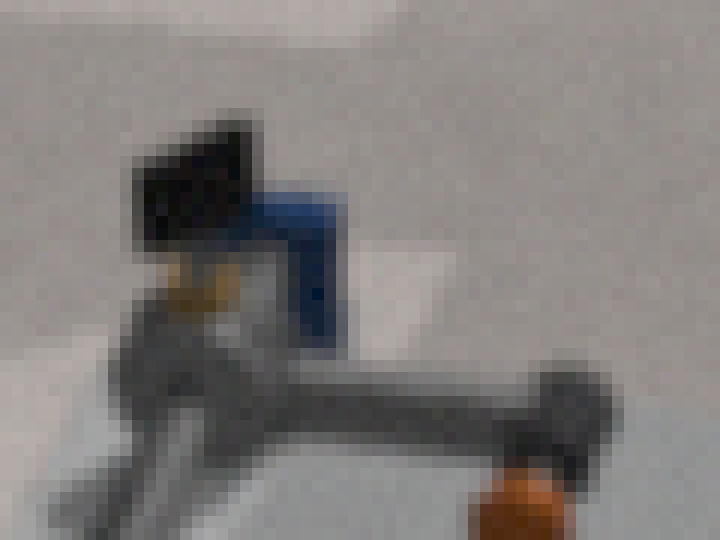

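```bash
python3 - <<'E'
from m import *
for n in("top","scene"):
    p=cv2.imread(f"pics/{n}0.png");d=np.load(f"{n}0.npy");W=cloud(n,d)
    sel=(W[...,2]>98)&(W[...,2]<140)&(abs(W[...,0]-466)<40)&(abs(W[...,1]-18)<40)
    vv,uu=np.nonzero(sel);q=W[vv,uu]
    for v in range(vv.min(),vv.max()+1): print(v,"".join("%5.0f"%W[v,u,2] if sel[v,u] else "    ." for u in range(uu.min(),uu.max()+1)))
    print(uu.min(),q.mean(0).round(1))
    t=np.array([onz(n,u,v,124)[:2] for u,v in zip(uu,vv)],np.float32) if n=="top" else q[:,:2].astype(np.float32)
    C=np.cov(t.T);w,V=np.linalg.eigh(C);print(n,len(t),t.mean(0),"pca",np.degrees(np.arctan2(V[1,1],V[0,1])),np.sqrt(12*w),"rect",cv2.minAreaRect(t))
# scene corners on z=124 plane
for uv in((236.4,173.3),(245,169.7),(246.2,169.5)): print(onz("scene",*uv,124).round(1))
for uv in((239.5,211.3),(248,214.5)): print(onz("top",*uv,124).round(1))
E
```

```text
209     .  120    .    .    .    .    .    .    .    .    .    .
210     .  124  125  122  117    .    .    .    .    .    .    .
211   121  126  126  124  120  120  124  120    .    .    .    .
212     .  124  123  126  128  124  124  127  124  121  118    .
213     .    .    .  115  120  123  124  124  124  123  126  124
214     .    .    .    .    .  103  124  125  125  124  120  121
215     .    .    .    .    .    .    .    .  103  118  123  115
237 [463.8  21.5 121.6]
top 43 [463.58066  21.46118] pca 70.39775300260582 [11.02088856 35.94581586] rect ((463.4895935058594, 21.870576858520508), (35.61526870727539, 10.563041687011719), 72.43609619140625)
170     .    .    .    .    .    .    .  121  123  123    .
171     .    .    .    .    .  121  125  121  124  121  119
172     .    .    .  120  121  124  120  122  119  117  117
173     .  122  123  121  122  122  120  119  118  115  115
174   118  122  122  122  122  117  118  116  113  112  110
175   118  120  120  119  117  115  113  112  106  108  108
176   114  115  116  117  113  112  113  108  108  106  104
177   111  113  112  112  111  109  106  106  105  102   98
178   110  109  109  109  106  104  104  103    .    .    .
179   106  108  108  107  104  103  101    .    .    .    .
180   100  102  103  101  100    .    .    .    .    .    .
181     .   98  100  100    .    .    .    .    .    .    .
236 [467.9  17.  112.8]
scene 94 [467.89395   17.018953] pca 67.18875839655264 [10.35801422 37.60642597] rect ((466.37396240234375, 19.122011184692383), (35.71605682373047, 13.194186210632324), 71.00033569335938)
[460.1   5.9 124. ]
[472.6  33.6 124. ]
[475.2  36.1 124. ]
[466.7  31.7 124. ]
[457.3   5.6 124. ]
```

The brown bowl stands at top px (284,177), between the pad and the cork. The green bowl (304,268) and the white bowl (289,119) are the look-alikes. The black wing is at top px (237–248, 209–215): 36 x 11 mm at z ≈ 124, centre about (463.5, 20.5), axis at 70.4°. It lies on the rail line, so this is the wing screw I'll go for.

{"api": "play_rows", "payload": {"series": [[[0, 0, 0.1], [20, 58, 0], 0.6], [[0, 0, 0.25], [40, 116, 0], 0.6], [[0, 0, 0.4], [60, 174, 0], 0.6], [[0, 0, 0.55], [80, 232, 0], 0.6], [[0, 0, 0.7], [100, 290, 0], 0.6], [[0, 0, 0.85], [120, 348, 0], 0.6], [[0, 0, 0.874], [140, 406, 0], 0.6], [[0, 0, 0.874], [160, 464, 0], 0.6], [[0, 0, 0.874], [180, 522, 0], 0.6], [[0, 0, 0.874], [200, 580, -10], 0.6]], "grip_force": 20}}

```text
clock: 1.35
tool_pos: [434.8, -50.8, 221.2]
orientation: [[0.335, 0.942, 0.001], [0.942, -0.335, 0.0], [0.0, 0.001, -1.0]]
wrist_force: [1.7, 0.4, 0.1]
finger_gap: 51.7
```

{"api": "play_rows", "payload": {"series": [[[0, 0, 0], [14, 36, -20], 0.6], [[0, 0, 0], [28.7, 71, -40], 0.6], [[0, 0, 0], [28.7, 71, -60], 0.6], [[0, 0, 0], [28.7, 71, -60], 0.6]]}}

```text
clock: 1.85
tool_pos: [462.6, 20.0, 159.5]
orientation: [[0.335, 0.942, -0.002], [0.942, -0.335, -0.0], [-0.001, -0.002, -1.0]]
wrist_force: [-0.6, -0.7, 0.4]
finger_gap: 51.5
```

```bash
python3 - <<'E'
from h import *
p,d=arm.grab_frame("scene");cv2.imwrite("pics/s1.png",cv2.resize(p[100:220,190:310],None,fx=5,fy=5,interpolation=cv2.INTER_CUBIC))
s=arm.read_state();print(s["tool_pos"],s["wrist_force"],s["ft_torque"],s["joint_positions"])
E
```

```text
[463.08303326  19.64591249 160.88870653] [-1.40109115  0.442497    0.7805967 ] [ 0.02085308 -0.08584253 -0.0437844 ] [-7.20734343e-01 -1.91539344e+01  1.12854198e+02 -6.06190115e-03
  8.63241395e+01  1.88997266e+01]
```

View pics/s1.png

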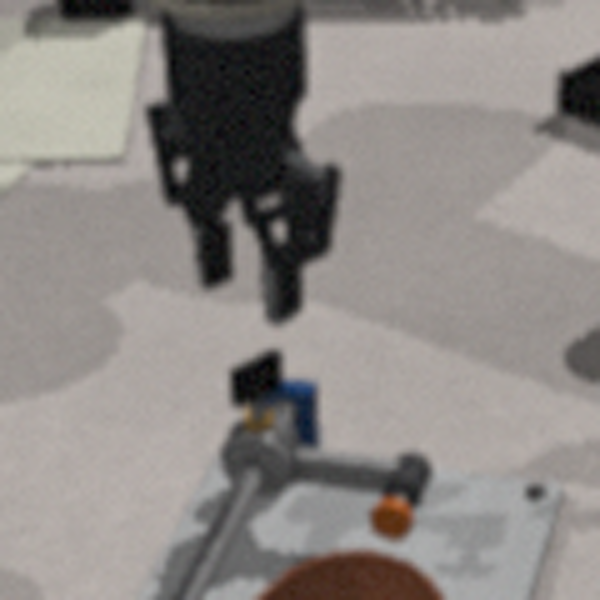

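The scene crop shows the open jaws straddling the wing: fingertips at crop px (215,280) and (282,315), wing at (255,378). Going down.

{"api": "play_rows", "payload": {"series": [[[0, 0, 0], [0.5, 0.5, -25], 0.6], [[0, 0, 0], [0.5, 0.5, -45], 0.6], [[0, 0, 0], [0.5, 0.5, -60], 0.6], [[0, 0, 0], [0.5, 0.5, -65], 0.6], [[0, 0, 0], [0.5, 0.5, -65], 0.4], [[0, 0, 0], [0.5, 0.5, -65], 0.3], [[0, 0, 0], [0.5, 0.5, -65], 0.25]]}}

```text
clock: 2.78
tool_pos: [463.8, 20.2, 96.4]
orientation: [[0.336, 0.942, 0.0], [0.942, -0.336, -0.0], [0.0, 0.0, -1.0]]
wrist_force: [0.8, 0.5, 0.4]
finger_gap: 21.1
```

```bash
python3 - <<'E'
from h import *
for n,b in(("scene",(140,210,215,275)),("top",(190,235,220,270))):
    p,d=arm.grab_frame(n);cv2.imwrite(f"pics/{n}2.png",cv2.resize(p[b[0]:b[1],b[2]:b[3]],None,fx=10,fy=10,interpolation=cv2.INTER_CUBIC))
s=arm.read_state();print(s["tool_pos"],s["wrist_force"],s["ft_torque"],s["finger_gap"])
E
```

```text
[463.73581149  20.15490588  96.21678016] [ 0.23935579 -0.17836263 -0.29976361] [4.04865694e-05 6.93680709e-02 1.36994649e-02] 21.421569389999732
```

View pics/scene2.png

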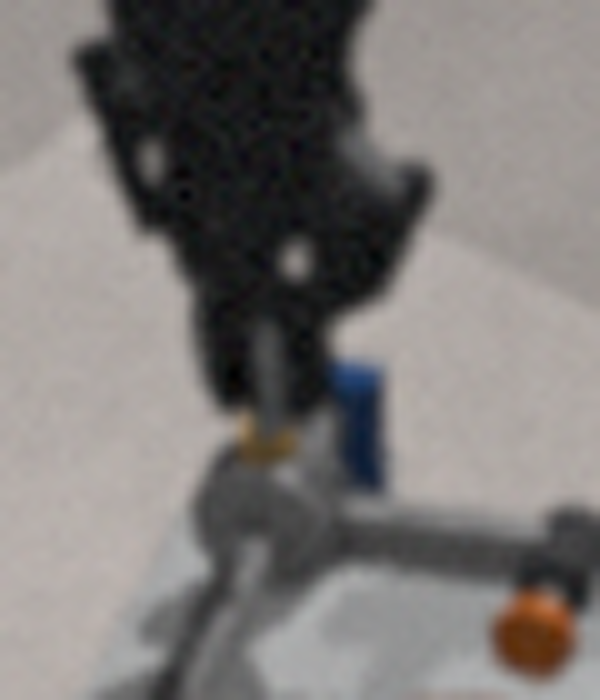

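View pics/top2.png

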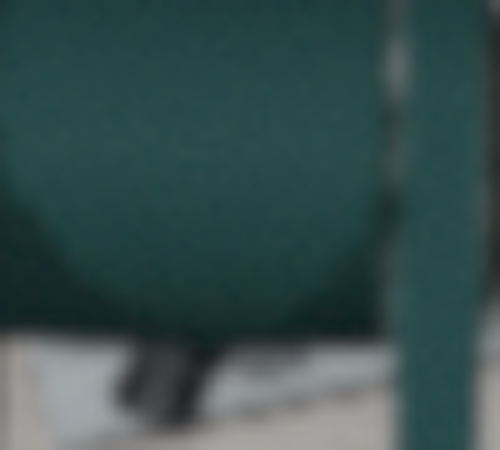

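The scene crop shows the jaws on both sides of the wing, with the brass stem at crop px (265,435) centred under them. The top view is hidden by the arm. Now I'll close gently and watch the force.

{"api": "play_rows", "payload": {"series": [[[0, 0, 0], [0, 0, -1], 0.19], [[0, 0, 0], [0, 0, -1], 0.17], [[0, 0, 0], [0, 0, -1], 0.15]], "grip_force": 20}}

```text
clock: 3.25
tool_pos: [463.7, 20.1, 95.2]
orientation: [[0.336, 0.942, -0.0], [0.942, -0.336, -0.0], [-0.0, 0.0, -1.0]]
wrist_force: [0.8, -0.4, 0.1]
finger_gap: 13.0
```

```bash
python3 - <<'E'
from h import *
s=arm.read_state();print(s["tool_pos"],s["wrist_force"],s["ft_torque"],s["finger_gap"])
E
```

```text
[463.70815878  20.14875341  95.20268905] [ 0.7660937  -0.36460468  0.10501959] [0.00774554 0.04524406 0.02636402] 12.986052799836107
```

{"api": "play_rows", "payload": {"series": [[[0, 0, 0], [0, 0, 0], 0.135], [[0, 0, 0], [0, 0, 0], 0.12], [[0, 0, 0], [0, 0, 0], 0.1], [[0, 0, 0], [0, 0, 0], 0.08]], "grip_force": 20}}

```text
clock: 3.75
tool_pos: [463.3, 20.3, 95.2]
orientation: [[0.336, 0.942, -0.001], [0.942, -0.336, 0.0], [-0.0, -0.001, -1.0]]
wrist_force: [-5.9, 1.3, 4.0]
finger_gap: 9.6
```

```bash
python3 - <<'E'
from h import *
s=arm.read_state();print(s["tool_pos"],s["wrist_force"],s["ft_torque"],s["finger_gap"])
E
```

```text
[463.30026319  20.30654336  95.24159387] [-5.92923293  1.34481084  4.02931694] [0.26297247 1.08687402 0.20244066] 9.586482419495765
```

{"api": "play_rows", "payload": {"series": [[[0, 0, 0], [-0.5, 0.2, 0], 0.05], [[0, 0, 0], [-0.5, 0.2, 0], 0.05]], "grip_force": 40}}

```text
clock: 4.0
tool_pos: [463.1, 20.4, 95.4]
orientation: [[0.336, 0.942, -0.0], [0.942, -0.336, -0.0], [-0.0, -0.0, -1.0]]
wrist_force: [3.6, -1.8, -1.6]
finger_gap: 9.5
```

```bash
python3 - <<'E'
from h import *
s=arm.read_state();print(s["tool_pos"],s["wrist_force"],s["ft_torque"],s["finger_gap"],s["orientation"][:,0])
E
```

```text
[463.12607838  20.40281223  95.36108397] [ 3.60392852 -1.79992983 -1.55742943] [-0.24526883 -0.64561021  0.18300847] 9.45374428061186 [ 3.35507057e-01  9.42037682e-01 -1.46767147e-04]
```

{"api": "play_rows", "payload": {"series": [[[0, 0, 0.1], [0.1, 0, 0], 0.05], [[0, 0, 0.2], [0.1, 0, 0], 0.05], [[0, 0, 0.3], [0.1, 0, 0], 0.05], [[0, 0, 0.35], [0.1, 0, 0], 0.05], [[0, 0, 0.35], [0.1, 0, 0], 0.05]], "grip_force": 40}}

```text
clock: 4.62
tool_pos: [463.5, 20.3, 95.3]
orientation: [[-0.007, 1.0, 0.001], [1.0, 0.007, -0.0], [-0.0, 0.001, -1.0]]
wrist_force: [5.7, -0.7, -3.8]
finger_gap: 9.1
```

```bash
cat > st.py <<'E'
from h import *
a=[arm.read_state() for _ in range(1)][0]
ex=np.array([.227,-.974]);ey=np.array([.974,.227]);f=a["wrist_force"][:2];o=a["orientation"]
p=a["tool_pos"][:2]-np.array([483.7,-70.5])
print("t",a["clock"],"pos",a["tool_pos"].round(2),"rail x %.2f y %.2f"%(p@ex,p@ey),"F along %.2f across %.2f z %.2f"%(f@ex,f@ey,a["wrist_force"][2]),"T",a["ft_torque"].round(3),"gap %.2f"%a["finger_gap"],"yaw rel70.4: %.3f rad"%(np.arctan2(o[1,0],o[0,0])-np.radians(70.4)))
E
python3 st.py
```

```text
t 4.625 pos [463.47  20.33  95.31] rail x -93.06 y 0.92 F along 1.96 across 5.36 z -3.78 T [-0.175 -0.918  0.164] gap 9.07 yaw rel70.4: 0.350 rad
```

{"api": "play_rows", "payload": {"series": [[[0, 0, 0.13], [0.2, 0, 0], 0.05], [[0, 0, 0.26], [0.2, 0, 0], 0.05], [[0, 0, 0.39], [0.2, 0, 0], 0.05], [[0, 0, 0.52], [0.2, 0, 0], 0.05], [[0, 0, 0.65], [0.2, 0, 0], 0.05], [[0, 0, 0.78], [0.2, 0, 0], 0.05], [[0, 0, 0.92], [0.2, 0, 0], 0.05], [[0, 0, 0.92], [0.2, 0, 0], 0.05]], "grip_force": 40}}

```text
clock: 5.62
tool_pos: [464.3, 20.7, 95.3]
orientation: [[-0.801, 0.599, 0.002], [0.599, 0.801, 0.001], [-0.001, 0.002, -1.0]]
wrist_force: [9.8, 3.4, -6.2]
finger_gap: 9.2
```

```bash
python3 st.py; python3 - <<'E'
from h import *
p,d=arm.grab_frame("scene");cv2.imwrite("pics/s3.png",cv2.resize(p[140:280,190:310],None,fx=5,fy=5,interpolation=cv2.INTER_CUBIC))
E
```

```text
t 5.625 pos [464.27  20.73  95.27] rail x -93.27 y 1.78 F along -1.07 across 10.29 z -6.17 T [ 0.594 -1.615  0.147] gap 9.18 yaw rel70.4: 1.270 rad
```

View pics/s3.png

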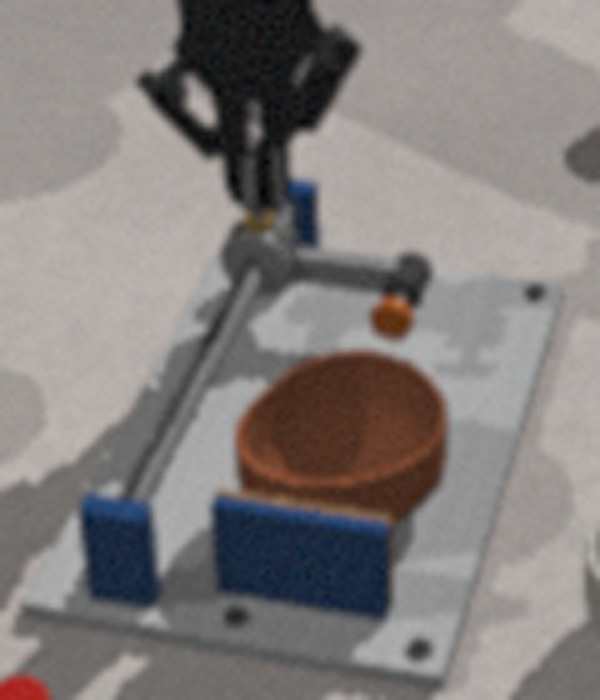

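```bash
python3 - <<'E'
from m import *
ex=np.array([.227,-.974]);ey=np.array([.974,.227]);O=np.array([542.1,-56.9])
p=cv2.imread("pics/top0.png");h=cv2.cvtColor(p,cv2.COLOR_BGR2HSV)
m=cv2.inRange(h,(0,120,30),(15,255,255))
k,l,s,c=cv2.connectedComponentsWithStats(m)
for i in range(1,k):
    if s[i,4]<5: continue
    v,u=np.nonzero(l==i)
    if not(210<u.mean()<330 and 140<v.mean()<230): continue
    z=72 if s[i,4]>200 else 58
    q=np.array([onz("top",a,b,z)[:2] for a,b in zip(u,v)])-O
    X=q@ex;Y=q@ey
    print(s[i],c[i],"x",X.min(),X.max(),"y",Y.min(),Y.max())
    for y in(10,20,30,40): 
        w=abs(Y-y)<2.5
        if w.any(): print(y,X[w].min(),X[w].max())
m=cv2.inRange(h,(100,130,40),(125,255,255));v,u=np.nonzero(m[155:192,295:325]);q=np.array([onz("top",a+295,b+155,72)[:2] for a,b in zip(u,v)])-O
print("backstop blue",(q@ex).min(),(q@ex).mean(),(q@ex).max(),(q@ey).min(),(q@ey).max())
E
```

```text
[267 162  39  30 842] [284.59026128 176.85985748] x 2.05115880356987 125.29430900716703 y -20.646344242531526 80.53230416794085
10 7.274328326412955 112.86651315186636
20 6.234634821954111 125.29430900716703
30 2.05115880356987 120.47200760694221
40 4.148632988671107 109.32581438809375
[250 182   2   5   7] [250.42857143 184.14285714] x -54.548372929631086 -50.69537173262655 y 24.976621599534994 38.49223219294151
30 -54.548372929631086 -50.69537173262655
40 -52.494750322944384 -52.494750322944384
backstop blue 134.17194464849734 136.59961703417423 139.7227940301265 -11.45210001649626 66.00997927501902
```

{"api": "play_rows", "payload": {"series": [[[0, 0, 0], [0.8, -2, 0], 0.05], [[0, 0, 0], [2.1, -6.7, 0], 0.05], [[0, 0, 0], [3.2, -11.6, 0], 0.05], [[0, 0, 0], [4.3, -16.5, 0], 0.05], [[0, 0, 0], [5.5, -21.3, 0], 0.05], [[0, 0, 0], [6.6, -26.2, 0], 0.05], [[0, 0, 0], [7.7, -31.1, 0], 0.05], [[0, 0, 0], [8.9, -36, 0], 0.05], [[0, 0, 0], [9.6, -38.9, 0], 0.05]], "grip_force": 40}}

```text
clock: 6.8
tool_pos: [473.6, -18.7, 95.2]
orientation: [[-0.799, 0.601, 0.001], [0.601, 0.799, 0.001], [-0.0, 0.002, -1.0]]
wrist_force: [-6.0, 0.2, 2.8]
finger_gap: 9.3
```

```bash
python3 st.py; python3 - <<'E'
from h import *
p,d=arm.grab_frame("scene");cv2.imwrite("pics/s4.png",cv2.resize(p[140:280,190:310],None,fx=5,fy=5,interpolation=cv2.INTER_CUBIC))
E
python3 st.py
```

```text
t 6.8 pos [473.63 -18.73  95.2 ] rail x -52.71 y 1.94 F along -1.57 across -5.82 z 2.84 T [-0.004  1.111  0.121] gap 9.25 yaw rel70.4: 1.268 rad
t 6.85 pos [473.67 -18.96  95.19] rail x -52.47 y 1.93 F along -0.00 across -5.74 z 3.86 T [-0.425  1.038  0.14 ] gap 9.34 yaw rel70.4: 1.268 rad
```

View pics/s4.png

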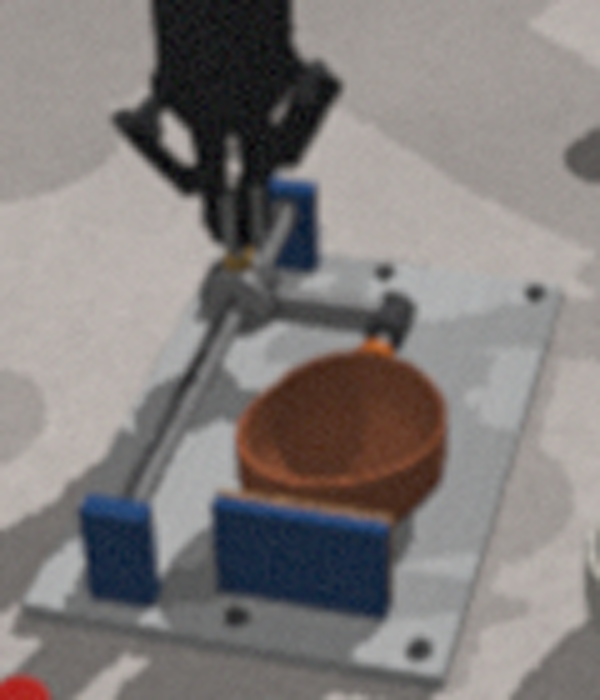

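The collar slides freely (along-rail force about −1.5 N while moving), and the pad at crop px (378,347) is about 10 mm short of the bowl. From here I'll approach slowly.

{"api": "play_rows", "payload": {"series": [[[0, 0, 0], [0.1, -2, 0], 0.05], [[0, 0, 0], [0.6, -4, 0], 0.05], [[0, 0, 0], [1.1, -6, 0], 0.05], [[0, 0, 0], [1.5, -7.8, 0], 0.05]], "grip_force": 40}}

```text
clock: 7.35
tool_pos: [475.3, -26.8, 95.2]
orientation: [[-0.799, 0.601, 0.002], [0.601, 0.799, 0.001], [-0.001, 0.002, -1.0]]
wrist_force: [1.0, 4.3, -0.9]
finger_gap: 9.1
```

```bash
python3 st.py
```

```text
t 7.35 pos [475.33 -26.79  95.22] rail x -44.47 y 1.77 F along -3.90 across 1.98 z -0.93 T [ 0.736 -0.217  0.119] gap 9.14 yaw rel70.4: 1.268 rad
```

{"api": "play_rows", "payload": {"series": [[[0, 0, 0], [0.2, -1, 0], 0.05], [[0, 0, 0], [0.4, -2, 0], 0.05], [[0, 0, 0], [0.7, -3, 0], 0.05], [[0, 0, 0], [0.9, -3.9, 0], 0.05]], "grip_force": 40}}

```text
clock: 7.85
tool_pos: [476.2, -30.7, 95.2]
orientation: [[-0.799, 0.601, 0.002], [0.601, 0.799, 0.001], [-0.001, 0.002, -1.0]]
wrist_force: [0.0, 4.2, -0.8]
finger_gap: 9.5
```

```bash
python3 st.py
```

```text
t 7.85 pos [476.24 -30.71  95.2 ] rail x -40.45 y 1.77 F along -4.05 across 0.98 z -0.77 T [ 0.671 -0.074  0.095] gap 9.51 yaw rel70.4: 1.268 rad
```

{"api": "play_rows", "payload": {"series": [[[0, 0, 0], [0.2, -1, 0], 0.05], [[0, 0, 0], [0.4, -2, 0], 0.05], [[0, 0, 0], [0.7, -3, 0], 0.05]], "grip_force": 40}}

```text
clock: 8.22
tool_pos: [476.9, -33.8, 95.2]
orientation: [[-0.799, 0.601, 0.002], [0.601, 0.799, 0.001], [-0.001, 0.002, -1.0]]
wrist_force: [1.1, 4.3, -0.7]
finger_gap: 9.4
```

```bash
python3 st.py; python3 - <<'E'
from h import *
p,d=arm.grab_frame("scene");cv2.imwrite("pics/s5.png",cv2.resize(p[140:280,190:310],None,fx=5,fy=5,interpolation=cv2.INTER_CUBIC))
E
python3 st.py
```

```text
t 8.225 pos [476.94 -33.77  95.22] rail x -37.31 y 1.75 F along -3.91 across 2.01 z -0.72 T [ 0.685 -0.072  0.081] gap 9.44 yaw rel70.4: 1.268 rad
t 8.275 pos [476.95 -33.88  95.21] rail x -37.20 y 1.74 F along -3.82 across 1.92 z -0.59 T [ 0.614 -0.16   0.081] gap 9.39 yaw rel70.4: 1.268 rad
```

View pics/s5.png

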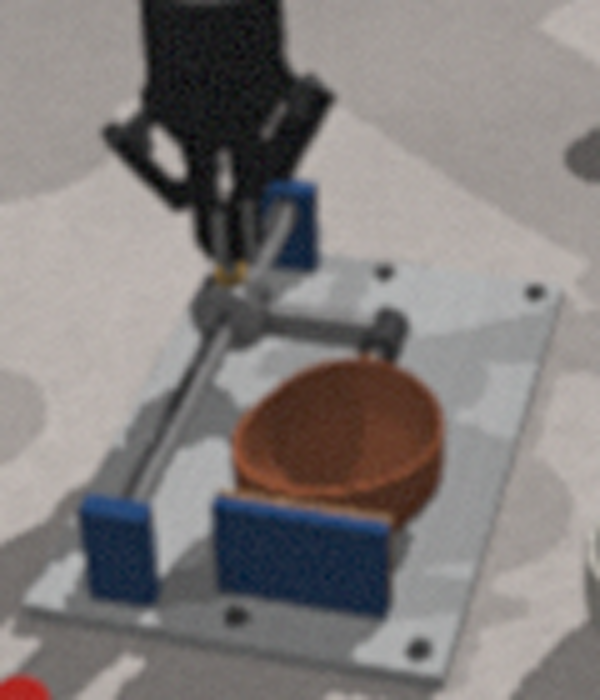

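The force along the rail holds at about −4 N while the bowl slides: roughly 1.5 N for the collar plus 2.4 N for the bowl. A 7 N press on the cork should therefore read about −11 N, which is about 4.7 mm past first contact with the cork.

{"api": "play_rows", "payload": {"series": [[[0, 0, 0], [0.3, -1, 0], 0.05], [[0, 0, 0], [0.5, -2, 0], 0.05], [[0, 0, 0], [0.7, -3, 0], 0.05]], "grip_force": 40}}

```text
clock: 8.65
tool_pos: [477.7, -36.9, 95.2]
orientation: [[-0.799, 0.601, 0.002], [0.601, 0.799, 0.001], [-0.001, 0.002, -1.0]]
wrist_force: [1.4, 4.7, -0.1]
finger_gap: 9.4
```

```bash
python3 st.py
```

```text
t 8.65 pos [477.67 -36.93  95.22] rail x -34.06 y 1.75 F along -4.24 across 2.38 z -0.05 T [ 0.714 -0.064  0.129] gap 9.38 yaw rel70.4: 1.268 rad
```

{"api": "play_rows", "payload": {"series": [[[0, 0, 0], [0.3, -1, 0], 0.05], [[0, 0, 0], [0.5, -2, 0], 0.05]], "grip_force": 40}}

```text
clock: 8.9
tool_pos: [478.1, -38.8, 95.2]
orientation: [[-0.799, 0.601, 0.001], [0.601, 0.799, 0.001], [-0.0, 0.002, -1.0]]
wrist_force: [-0.6, 6.6, 0.9]
finger_gap: 9.2
```

```bash
python3 st.py
```

```text
t 8.9 pos [478.11 -38.81  95.22] rail x -32.13 y 1.75 F along -6.51 across 0.92 z 0.86 T [1.133 0.176 0.119] gap 9.23 yaw rel70.4: 1.268 rad
```

{"api": "play_rows", "payload": {"series": [[[0, 0, 0], [0.3, -1, 0], 0.05], [[0, 0, 0], [0.5, -2, 0], 0.05]], "grip_force": 40}}

```text
clock: 9.15
tool_pos: [478.5, -40.5, 95.2]
orientation: [[-0.799, 0.601, 0.001], [0.601, 0.799, 0.002], [0.001, 0.002, -1.0]]
wrist_force: [-1.3, 9.2, 2.0]
finger_gap: 9.0
```

```bash
python3 st.py
```

```text
t 9.15 pos [478.47 -40.47  95.2 ] rail x -30.44 y 1.73 F along -9.25 across 0.80 z 1.96 T [1.558 0.291 0.119] gap 9.03 yaw rel70.4: 1.268 rad
```

{"api": "play_rows", "payload": {"series": [[[0, 0, 0], [0.2, -0.8, 0], 0.05], [[0, 0, 0], [0.4, -1.5, 0], 0.05], [[0, 0, 0], [0.4, -1.5, 0], 0.05]], "grip_force": 40}}

```text
clock: 9.52
tool_pos: [478.7, -41.5, 95.2]
orientation: [[-0.8, 0.601, 0.0], [0.601, 0.8, 0.004], [0.002, 0.003, -1.0]]
wrist_force: [-2.5, 8.7, 1.9]
finger_gap: 9.4
```

```bash
python3 st.py;  python3 - <<'E'
from h import *
p,d=arm.grab_frame("scene");cv2.imwrite("pics/s6.png",cv2.resize(p[160:280,190:310],None,fx=5,fy=5,interpolation=cv2.INTER_CUBIC))
p,d=arm.grab_frame("top");cv2.imwrite("pics/t6.png",cv2.resize(p[140:245,205:345],None,fx=5,fy=5,interpolation=cv2.INTER_CUBIC))
E
python3 st.py
```

```text
t 9.525 pos [478.73 -41.5   95.2 ] rail x -29.38 y 1.74 F along -9.02 across -0.50 z 1.87 T [1.527 0.309 0.162] gap 9.38 yaw rel70.4: 1.269 rad
t 9.625 pos [478.73 -41.5   95.2 ] rail x -29.38 y 1.75 F along -8.86 across 0.20 z 1.99 T [1.537 0.361 0.087] gap 9.26 yaw rel70.4: 1.269 rad
```

View pics/s6.png

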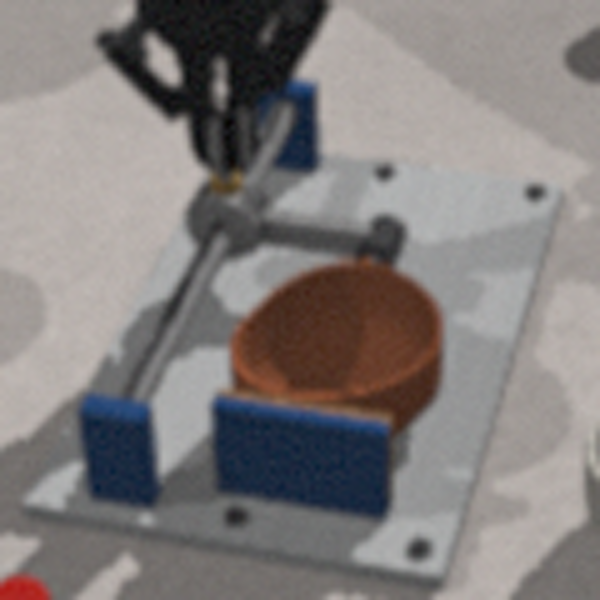

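View pics/t6.png

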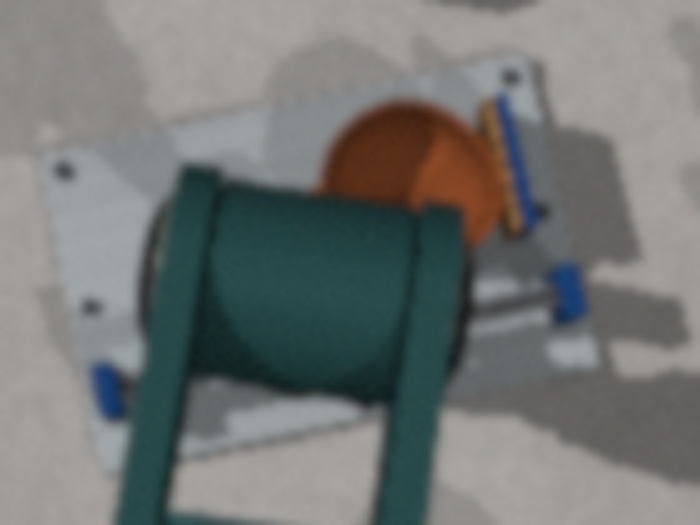

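{"api": "play_rows", "payload": {"series": [[[0, 0, 0], [0.15, -0.7, 0], 0.05]], "grip_force": 50}}

```text
clock: 9.75
tool_pos: [478.7, -41.6, 95.2]
orientation: [[-0.8, 0.6, 0.0], [0.6, 0.8, 0.005], [0.003, 0.004, -1.0]]
wrist_force: [-1.7, 9.9, 1.5]
finger_gap: 9.3
```

```bash
python3 st.py
```

```text
t 9.75 pos [478.74 -41.61  95.22] rail x -29.27 y 1.72 F along -10.03 across 0.54 z 1.49 T [1.714 0.25  0.008] gap 9.33 yaw rel70.4: 1.269 rad
```

{"api": "play_rows", "payload": {"series": [[[0, 0, 0], [0.15, -0.8, 0], 0.05], [[0, 0, 0], [0.25, -1.1, 0], 0.05]], "grip_force": 50}}

```text
clock: 10.0
tool_pos: [478.8, -42.1, 95.2]
orientation: [[-0.8, 0.6, -0.0], [0.6, 0.8, 0.006], [0.004, 0.005, -1.0]]
wrist_force: [-2.9, 11.3, 0.7]
finger_gap: 9.0
```

```bash
python3 st.py
```

```text
t 10.0 pos [478.84 -42.07  95.21] rail x -28.80 y 1.72 F along -11.64 across -0.23 z 0.71 T [1.773 0.304 0.041] gap 8.97 yaw rel70.4: 1.269 rad
```

{"api": "play_rows", "payload": {"series": [[[0, 0, -0.1], [0.1, -0.3, 0], 0.05], [[0, 0, -0.2], [0.1, -0.3, 0], 0.05], [[0, 0, -0.3], [0.1, -0.3, 0], 0.05], [[0, 0, -0.4], [0.1, -0.3, 0], 0.05], [[0, 0, -0.5], [0.1, -0.3, 0], 0.05]], "grip_force": 50}}

```text
clock: 10.62
tool_pos: [478.5, -42.2, 95.2]
orientation: [[-0.411, 0.911, 0.001], [0.911, 0.411, 0.006], [0.005, 0.004, -1.0]]
wrist_force: [-6.1, 6.4, 4.5]
finger_gap: 9.2
```

```bash
python3 st.py
```

```text
t 10.625 pos [478.46 -42.17  95.21] rail x -28.79 y 1.32 F along -7.58 across -4.49 z 4.55 T [1.044 1.126 0.094] gap 9.16 yaw rel70.4: 0.766 rad
```

{"api": "play_rows", "payload": {"series": [[[0, 0, 0], [-0.2, -0.6, 0], 0.05], [[0, 0, 0], [-0.1, -1.1, 0], 0.05]], "grip_force": 50}}

```text
clock: 10.88
tool_pos: [478.4, -42.6, 95.2]
orientation: [[-0.411, 0.912, 0.001], [0.912, 0.411, 0.008], [0.007, 0.005, -1.0]]
wrist_force: [0.8, 11.5, 0.1]
finger_gap: 9.3
```

```bash
python3 st.py
```

```text
t 10.875 pos [478.41 -42.62  95.23] rail x -28.35 y 1.17 F along -10.98 across 3.41 z 0.11 T [ 1.851 -0.118 -0.114] gap 9.32 yaw rel70.4: 0.766 rad
```

{"api": "play_rows", "payload": {"series": [[[0, 0, -0.12], [0.1, -0.65, 0], 0.05], [[0, 0, -0.25], [0.1, -0.65, 0], 0.05], [[0, 0, -0.38], [0.1, -0.65, 0], 0.05], [[0, 0, -0.5], [0.1, -0.65, 0], 0.05], [[0, 0, -0.6], [0.1, -0.65, 0], 0.05]], "grip_force": 50}}

```text
clock: 11.5
tool_pos: [477.9, -42.7, 95.3]
orientation: [[0.179, 0.984, 0.004], [0.984, -0.179, 0.007], [0.008, 0.003, -1.0]]
wrist_force: [-7.3, 11.1, 6.7]
finger_gap: 9.5
```

```bash
python3 st.py
```

```text
t 11.5 pos [477.92 -42.7   95.27] rail x -28.39 y 0.68 F along -12.44 across -4.56 z 6.71 T [1.543 1.393 0.188] gap 9.46 yaw rel70.4: 0.163 rad
```

{"api": "play_rows", "payload": {"series": [[[0, 0, -0.08], [-0.1, -0.4, 0], 0.05], [[0, 0, -0.16], [-0.1, -0.4, 0], 0.05], [[0, 0, -0.2], [-0.1, -0.4, 0], 0.05]], "grip_force": 50}}

```text
clock: 11.88
tool_pos: [477.6, -42.6, 95.3]
orientation: [[0.372, 0.928, 0.005], [0.928, -0.372, 0.007], [0.008, 0.002, -1.0]]
wrist_force: [-2.5, 9.3, 2.5]
finger_gap: 9.2
```

```bash
python3 st.py
```

```text
t 11.875 pos [477.61 -42.61  95.3 ] rail x -28.55 y 0.40 F along -9.66 across -0.30 z 2.55 T [1.458 0.597 0.265] gap 9.16 yaw rel70.4: -0.039 rad
```

{"api": "play_rows", "payload": {"series": [[[0, 0, -0.05], [0, -0.3, 0], 0.05], [[0, 0, -0.08], [0, -0.3, 0], 0.05]], "grip_force": 60}}

```text
clock: 12.12
tool_pos: [477.6, -42.6, 95.4]
orientation: [[0.445, 0.896, 0.005], [0.896, -0.445, 0.007], [0.009, 0.001, -1.0]]
wrist_force: [-1.1, 8.7, 2.4]
finger_gap: 9.3
```

```bash
python3 st.py
```

```text
t 12.125 pos [477.58 -42.58  95.43] rail x -28.58 y 0.38 F along -8.74 across 0.87 z 2.36 T [1.176 0.191 1.635] gap 9.27 yaw rel70.4: -0.119 rad
```

Torque jumped to 1.6 N m, so the screw is against its tight end. I'll take the load off the tool and then open.

{"api": "play_rows", "payload": {"series": [[[0, 0, 0.02], [0, 0.3, 0], 0.05], [[0, 0, 0.03], [0, 0.4, 0], 0.05]], "grip_force": 40}}

```text
clock: 12.38
tool_pos: [477.5, -42.4, 95.4]
orientation: [[0.416, 0.909, 0.005], [0.909, -0.416, 0.007], [0.008, 0.002, -1.0]]
wrist_force: [-0.5, 1.5, 0.1]
finger_gap: 9.2
```

```bash
python3 st.py
```

```text
t 12.375 pos [477.55 -42.37  95.4 ] rail x -28.79 y 0.39 F along -1.55 across -0.15 z 0.11 T [0.051 0.101 1.082] gap 9.16 yaw rel70.4: -0.087 rad
```

{"api": "play_rows", "payload": {"series": [[[0, 0, 0.02], [0, 0.1, 0], 0.05], [[0, 0, 0.02], [0, 0.1, 0], 0.15], [[0, 0, 0.02], [0, 0.1, 0], 0.3], [[0, 0, 0.02], [0, 0.1, 0], 0.4], [[0, 0, 0.02], [0, 0.1, 0], 0.5], [[0, 0, 0.02], [0, 0.1, 0], 0.5]]}}

```text
clock: 13.12
tool_pos: [477.6, -42.3, 95.5]
orientation: [[0.398, 0.917, 0.005], [0.917, -0.398, 0.007], [0.008, 0.002, -1.0]]
wrist_force: [-0.3, -0.3, 0.1]
finger_gap: 42.5
```

```bash
python3 st.py
```

```text
t 13.125 pos [477.58 -42.3   95.46] rail x -28.85 y 0.44 F along 0.27 across -0.39 z 0.10 T [ 0.008 -0.02  -0.034] gap 42.48 yaw rel70.4: -0.068 rad
```

{"api": "play_rows", "payload": {"series": [[[0, 0, 0], [0, 0, 15], 0.5], [[0, 0, 0], [0, 0, 40], 0.5], [[0, 0, 0], [0, 0, 80], 0.5], [[0, 0, 0], [0, 0, 130], 0.5], [[0, 0, 0], [-10, 50, 150], 0.5], [[0, 0, 0], [-20, 110, 150], 0.5], [[0, 0, 0], [-30, 170, 150], 0.5], [[0, 0, 0], [-40, 230, 150], 0.5], [[0, 0, 0], [-40, 290, 150], 0.5], [[0, 0, 0], [-40, 290, 150], 0.5]]}}

```text
clock: 14.38
tool_pos: [436.8, 250.9, 246.1]
orientation: [[0.394, 0.919, 0.005], [0.919, -0.394, 0.007], [0.009, 0.001, -1.0]]
wrist_force: [0.2, 0.1, -1.2]
finger_gap: 42.8
```

```bash
python3 - <<'E'
from m import *
p,d=arm.grab_frame("scene");cv2.imwrite("pics/s7.png",cv2.resize(p[160:280,190:310],None,fx=5,fy=5,interpolation=cv2.INTER_CUBIC))
p,d=arm.grab_frame("top");cv2.imwrite("pics/t7.png",cv2.resize(p[140:245,205:345],None,fx=5,fy=5,interpolation=cv2.INTER_CUBIC));cv2.imwrite("pics/t7f.png",p)
W=cloud("top",d)
sel=(W[...,2]>98)&(W[...,2]<140)&(abs(W[...,0]-478)<40)&(abs(W[...,1]+43)<40)
vv,uu=np.nonzero(sel)
t=np.array([onz("top",u,v,124)[:2] for u,v in zip(uu,vv)])
if len(t)>3:
    w,V=np.linalg.eigh(np.cov(t.T));print(len(t),t.mean(0),np.degrees(np.arctan2(V[1,1],V[0,1])),np.sqrt(12*w))
E
```

```text
42 [477.78275852 -40.36359716] 68.36972163370459 [11.30947714 34.79666996]
```

View pics/s7.png

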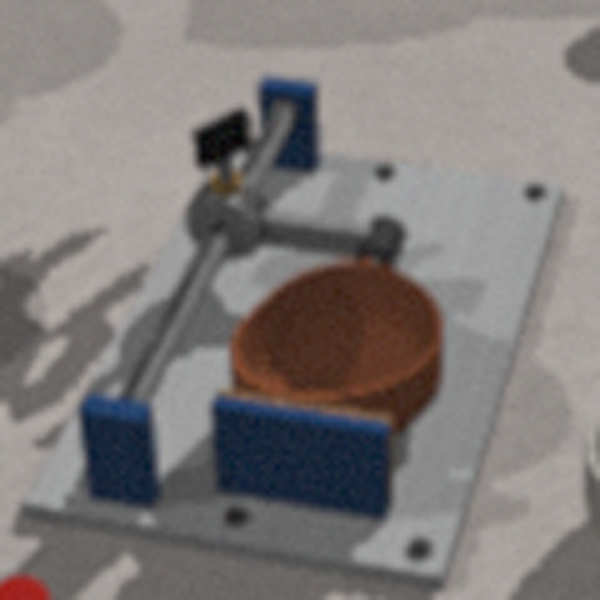

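View pics/t7.png

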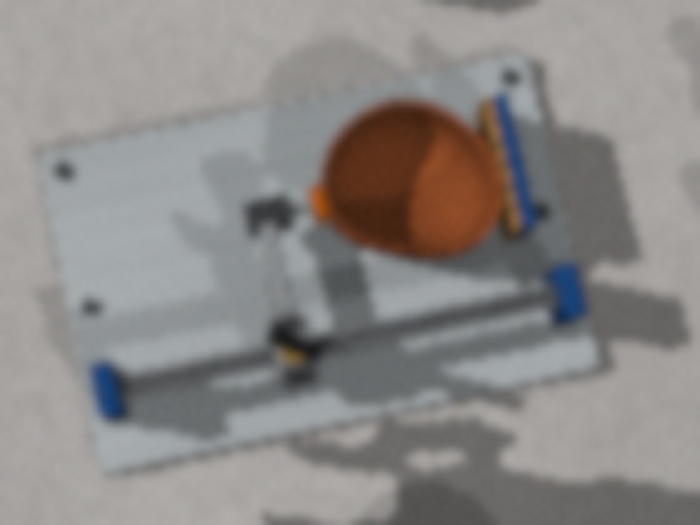

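The bowl rests on the cork (crop px 505,190) and the pad presses it (320,203). The wing lies at 68.4°, against 70.4° at the start, so the screw is tight. The arm is clear of everything.

```bash
python3 -c "
from station import arm
print(arm.hand_in())"
```

```text
the job is handed in; nothing more can be done
None
```

The bowl is clamped against the cork at an estimated 7 N, the wing screw is tight again, and the job was handed in at about 14.5 s. The 7 N is worked out from wrist force and travel; nothing measured it directly at the cork.

**What I did:** I gripped the wing and turned the screw about 1.27 rad counter-clockwise, then slid the collar about 64 mm. I held it there while I turned the screw back to its hard end, then let go and moved the arm away.

**Checks:**
- **Press on the cork:** the wrist read about 4 N while the bowl slid, then rose about 1.5 N per mm once it met the cork. The last reading before tightening was about 11 N. Less the 4 N of sliding friction, that leaves about 7 N, or 6.5 to 7.5 N allowing for hand flex. The most I estimate during the push was about 7.6 N.
- **Screw:** the torque jumped to 1.6 N m at the hard end. In the last top picture the wing lies at 68.4°, against 70.4° at the start.
- **Collar travel:** 63.5 mm in the pictures and 64.3 mm by the tool, which agree within camera error.
- **Final pictures:** the bowl is on the cork and the pad is on the bowl.

**What was less clean:**
- The wrist force dipped to 7.6 N partway through tightening, while the screw was still free. I pushed the collar forward again to 11 N before the screw bit.
- The tool moved back about 0.4 mm when I unloaded it. I took this as flex in the hand, not the locked collar slipping.

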